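Take the patterned border tile out of a packed row and set it against the painting fence

TASK

Four border tiles lie packed side by side on the ware board; push the one with the blue pattern endways out of the row until there is finger room at its sides, leaving the blank tiles in their row. Then pick it up, set it down gently on the painting board (do not drop it), pattern up and its long side along the dark fence, and slide it up until that long side is flush against the fence and it lies wholly on the board, and let go. Do not knock over the paint jars.

Things in the scene. Friction and masses are not known exactly. Their poses are not given: they have to be found in the camera images.
- ware_board: fixed plywood slab 226 (its x) x 260 (its y) x 8 mm thick; origin centre of underside, z up. Tiles lie on it side by side along its x (centres x = +-24.5, +-73.5, y = 0, any order, 1 mm apart), long sides along its y. Cleats 11 wide, 136 long, 16 mm high above the slab at x = +-105 close the row. Both y ends are open, 60 mm of bare slab past the tiles. It stands left or right of the robot.
- paint_board: fixed light-wood board 150 (its x) x 190 (its y) x 12 mm thick, on the other side of the robot; origin centre of underside, z up. A dark fence, 12 wide and 16 mm high above the board's top, runs along its whole +x edge, its face at x = +63 mm of this frame: a tile flush with it has its centre at x = +39 mm, wholly on the board when y is near 0.
- blue_tile_center (a point): centre of the tile to be moved: a rigid white ceramic border tile 48 (its x) x 140 (its y) x 18 mm thick, about 0.26 kg, z up out of the patterned face, which has blue bands across both ends and a row of blue diamonds; the other tiles are plain white. Centre 9 mm above its underside.
- blank_1_center (a point): centre of a plain white tile of the same size, to stay in the row
- blank_2_center (a point): centre of a plain white tile of the same size, to stay in the row
- blank_3_center (a point): centre of a plain white tile of the same size, to stay in the row
- jar_blue: loose closed jar of blue paint, 62 mm diameter, 62 mm high, metal lid; origin under its centre
- jar_pale: the same kind of jar, pale blue
- jar_navy: the same kind of jar, dark blue
There are look-alikes about, which are no part of the job. What is shaped like the part that bears blue_tile_center but green, turquoise or yellow is not meant.

How it is judged:
On the way, in this order (a step that is already met when the one before it is completed fails the run):
1. the blue-patterned tile is slid endways at least 25 mm out of the row, still lying on the ware board ((y of blue_tile_center in the frame of ware_board above 0.025 m or y of blue_tile_center in the frame of ware_board below -0.025 m) and z of blue_tile_center in the frame of ware_board below 0.022 m), for 0.1 s.
2. the tile lies on the painting board (x of blue_tile_center in the frame of paint_board between -0.075 and 0.05 m and y of blue_tile_center in the frame of paint_board between -0.09 and 0.09 m and contact force between blue_tile and paint_board above 0.5 N), for 0.1 s.
At the end, for the whole second after the job is handed in: The blue-patterned tile lies flat and still on the painting board, pattern up, its long side against the fence (within 3.5 mm, parallel within 0.06 rad), wholly on the board (centre within 30 mm of mid-length), and each blank tile is within 25 mm of where it began (x of blue_tile_center in the frame of paint_board between 0.0355 and 0.042 m and y of blue_tile_center in the frame of paint_board between -0.03 and 0.03 m and z of blue_tile_center in the frame of paint_board between 0.018 and 0.024 m and angle between the y axis of blue_tile_center and the y axis of paint_board, either way round below 0.06 rad and angle between blue_tile_center's own z axis and vertical below 0.06 rad and linear speed of blue_tile below 0.01 m/s and distance of each of blank_1_center, blank_2_center, blank_3_center from where it was at the start of the episode below 0.025 m); the robot touches nothing.
It fails at once if the blue tile was let go or fell from more than about 30 mm above a board (height (world z) of blue_tile_center above 0.055 m and contact force between the fingers and blue_tile below 0.05 N).
It fails at once if a paint jar was knocked over (angle between any of jar_blue, jar_pale, jar_navy's own z axis and vertical above 0.6 rad).
It also fails if it takes over 69 s, if anything falls off the work surface, if the arm or the gripper's body presses on something with over 40 N, if the wrist force passes 120 N, or if a joint passes its speed limit or range.

ROBOT

A 6-joint arm with a two-finger parallel gripper is mounted at the origin on the work surface. World frame = base frame: x ahead of the robot, y to its left, z up, the work surface at z = 0. Lengths are in m, angles in rad, forces in N, time in s.
With the tool pointing down it reaches from about 0.4 to 0.825 m from the base axis. Payload 7 kg.
Tool frame: the origin (TCP) lies between the finger pads; the fingertips stand 22 mm ahead of it and the grasp point (between the pads) lies 3 mm ahead of it; z points along the fingers, y is the direction in which the jaws open and shut (so a half turn about z gives the same grasp; the last joint's range is limited). The gripper opens to 88 mm and grips with 3 to 60 N. Pads are 19 mm wide; open, the fingers measure 130 mm over their backs; the gripper's body (78 mm by 193 mm) begins 47 mm behind the grasp point.
Start: joints at [1.479, 0.359, 0.012, 0, -1.224, -0.288], TCP at [0.25, 0.627, 0.249] pointing down, gripper open.
Joint ranges: [-3.07, 3.07], [-1.43, 2.12], [-1.02, 1.25], [-3.03, 1.67], [-3.05, -0], [-3.03, 3.03]. Speed limits (rad/s): [2.39, 2.39, 3.01, 3.14, 3.14, 3.14].

INTERFACE

Orientations are given as [roll, pitch, yaw] about the fixed x, y, z axes, in that order (R = Rz(yaw) Ry(pitch) Rx(roll)).
In Python, from station import arm, optics gives the robot as it stands. The module is installed in compiled form; this text tells all that it offers.
- The arm moves only by the tool jog_arm, never from a script. Its argument "motion" is a list that holds one entry, the list of rows, each a list of 7 numbers: the shift along the tool's x, y, z in m, then the turn, a rotation vector about the tool's x, y, z in degrees, then the finger opening in m, from 0 to 0.0876. In form: [[[x, y, z, rx, ry, rz, grip], ...]]. A call has 1 to 8 rows; each row is the pose to reach, as a shift and turn from the pose measured when the call began, along the tool's axes at that moment; what a row does not reach only later rows make up. A row lasts 1/10 s, in which the tool goes at most 50 mm and 8.59 degrees, less where a joint would pass 70% of its speed; a pose out of reach is approached as far as the arm can. A call with a gripper value outside its range is refused whole. The fingers move at their own pace and stop on an object; "newtons" is the grip in N (left out, the last holds). Time passes only in rows, so rows that repeat a pose let the fingers close. It gives the time, the measured TCP pose, the force and the opening at its end, in the units of the state.
- arm.get_state(): the state, without advancing time (a new reading comes with each control period).
- optics.grab_frame(name): name is "side" or "top" or "wrist"; returns the picture (420x560x3 uint8, red, green, blue); there is no depth.
- optics.camera_model(name): a dict with "mtx" (3x3 intrinsics, pixels), "D" ([k1, k2, p1, p2, k3] as OpenCV has them; the pictures are not rectified), "R" (3x3) and "t" (3): a world point X has camera coordinates R X + t; the wrist camera has in their place "mount" (4x4, takes a point from camera to tool coordinates, whose origin is the TCP and whose axes are the flange's). Camera axes: x right, y down, z forward; pixel columns grow to the right and rows downward; lengths in m; the calibration is good to about 2 mm. A picture is of the moment at which its call begins: read the wrist's pose just before it. camera_model takes no time and is no camera call.
- arm.job_done(): hands the job in, once; it reports no verdict.
The state is a dict: "t": time; "q": joint angles; "qd": joint speeds; "joint_efforts": joint torques, N m; "eef_pos": TCP position; "ee_rot": TCP orientation; "force": force on the tool from outside, world axes, zero at the start; "moment": the same for the moment, N m; "width": finger opening in m.
Only numpy, scipy, OpenCV 4.12 (cv2) and the standard library are available. Lean on these libraries where they do the work, as an engineer would, in place of code of your own. Each camera call takes 0.05 s, during which the arm holds its last target.

## Working session

There is one attempt and no reset: what is moved stays moved. The work goes in short steps, Python scripts to look and compute and a tool call to move; the robot and the scene stay as the last step left them, time stands still between calls to the robot, and variables do not carry over. Pictures are saved under pics/ and viewed, and the job is handed in when it is done.

Besides the shell and the picture viewer there is one more tool, called as name(argument=value, ...), one argument or row to a line, values as JSON. jog_arm: Moves the arm, as the interface text tells. Its arguments: {"type":"object","properties":{"motion":{"type":"array","items":{"type":"array","items":{"type":"array","items":{"type":"number"}}}},"newtons":{"type":"number"}},"required":["motion"]}

```bash
mkdir -p pics; python3 - <<'E'
from station import arm, optics
import cv2
print(arm.get_state())
for n in ("top","side","wrist"):
    im=optics.grab_frame(n); cv2.imwrite(f"pics/{n}0.png",im[:,:,::-1]); print(n,optics.camera_model(n))
E
```

```text
{'t': 0.0, 'q': array([ 1.47912606e+00,  3.59407785e-01,  1.10828400e-02, -3.42096691e-04,
       -1.22412418e+00, -2.88104285e-01]), 'qd': array([-0.00092993,  0.00089938,  0.00060919,  0.00157737, -0.00110467,
        0.0020248 ]), 'joint_efforts': array([-8.58264157e-04, -5.82719421e+01,  2.93044227e+01,  6.99798077e+00,
        6.82516897e-03, -1.62788510e-04]), 'eef_pos': array([0.25008467, 0.62647992, 0.24762104]), 'ee_rot': array([ 3.13991659e+00, -1.61324726e-04, -3.79890917e-01]), 'force': array([-0.36112686, -0.12591117, -0.43590856]), 'moment': array([0.00648262, 0.01869701, 0.04512129]), 'width': 0.08746266467728268}
top {'mtx': array([[473.37968172,   0.        , 292.27082133],
       [  0.        , 473.37968172, 207.15262057],
       [  0.        ,   0.        ,   1.        ]]), 'D': array([-0.11495274,  0.        ,  0.        ,  0.        ,  0.        ]), 'R': array([[-0.01034428, -0.99990788,  0.0087881 ],
       [-0.9986095 ,  0.00987573, -0.05178351],
       [ 0.05169195, -0.00931154, -0.99861967]]), 't': array([-0.2146834 ,  0.5154166 ,  1.42059052])}
side {'mtx': 
[... 336 characters left out ...]
      [ 0.2069586 ,  0.65556556, -0.72622444]]), 't': array([-0.55762724, -0.01762441,  1.15530193])}
wrist {'mtx': array([[359.9740209 ,   0.        , 281.5826828 ],
       [  0.        , 359.9740209 , 207.17725202],
       [  0.        ,   0.        ,   1.        ]]), 'D': array([-0.09763597,  0.        ,  0.        ,  0.        ,  0.        ]), 'mount': array([[ 2.94184902e-04, -9.53479467e-01, -3.01457822e-01,
         8.23751939e-02],
       [ 9.99999953e-01,  3.05561937e-04,  9.41376956e-06,
        -2.43836708e-05],
       [ 8.31382003e-05, -3.01457811e-01,  9.53479513e-01,
        -1.36015556e-01],
       [ 0.00000000e+00,  0.00000000e+00,  0.00000000e+00,
         1.00000000e+00]])}
```

View pics/top0.png

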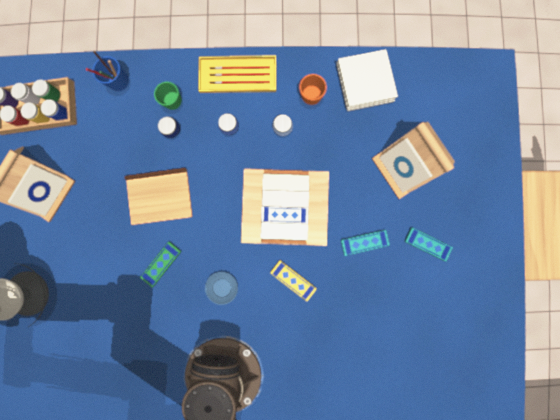

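View pics/side0.png

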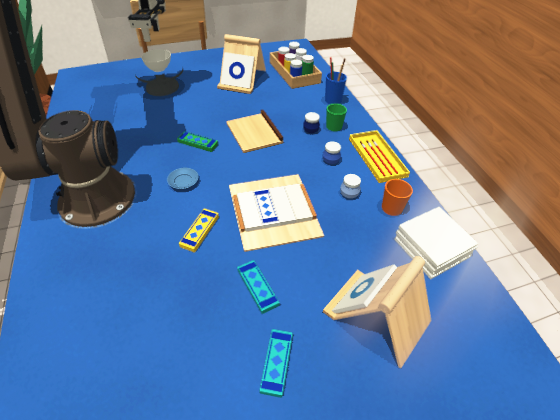

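View pics/wrist0.png

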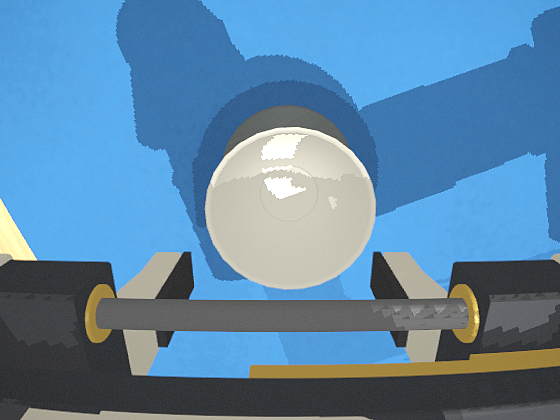

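```bash
python3 - <<'E'
import cv2
im=cv2.imread("pics/top0.png")
cv2.imwrite("pics/c1.png",cv2.resize(im[160:260,230:350],None,fx=6,fy=6,interpolation=cv2.INTER_CUBIC))
cv2.imwrite("pics/c2.png",cv2.resize(im[155:240,110:210],None,fx=7,fy=7,interpolation=cv2.INTER_CUBIC))
E
```

```text
(no output)
```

View pics/c1.png

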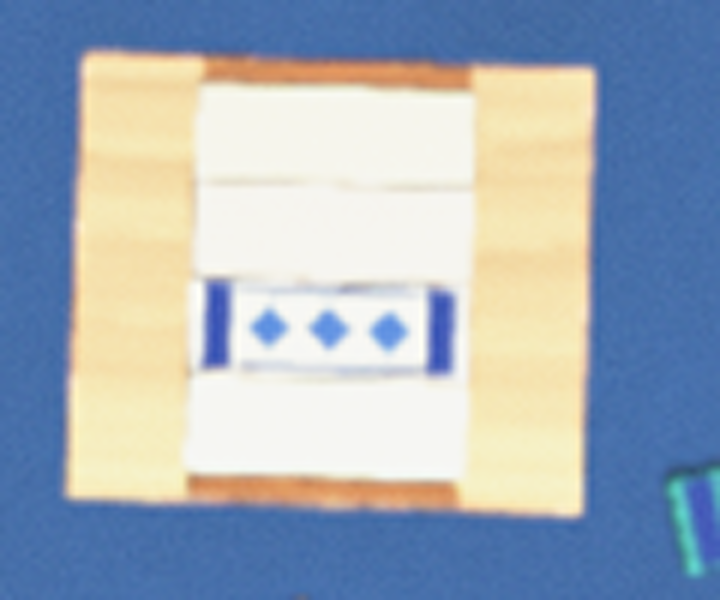

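View pics/c2.png

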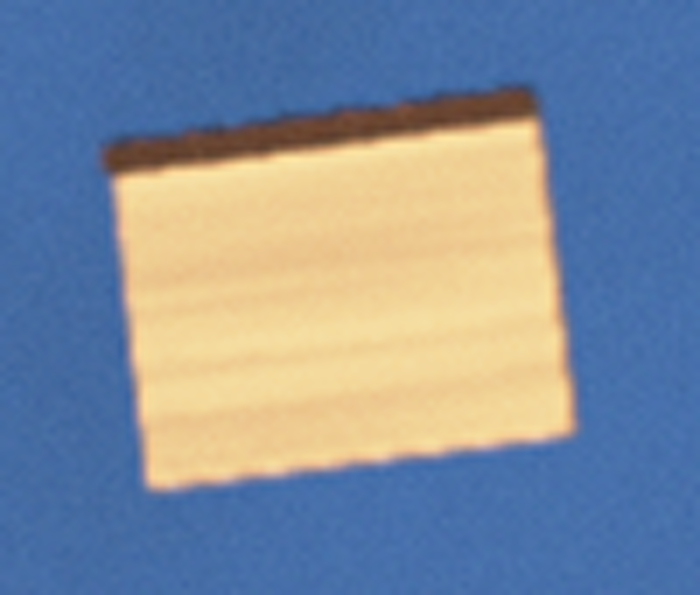

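```bash
cat > h.py <<'E'
import numpy as np, cv2
from station import arm, optics
from scipy.spatial.transform import Rotation as Ro
def px2w(cam,pts,z,pose=None):
    m=optics.camera_model(cam)
    if cam=="wrist":
        M=m["mount"]; st=pose or arm.get_state()
        Rt=Ro.from_euler("xyz",st["ee_rot"]).as_matrix()
        Rcw=Rt@M[:3,:3]; c=Rt@M[:3,3]+st["eef_pos"]
    else: Rcw=m["R"].T; c=-Rcw@m["t"]
    u=cv2.undistortPoints(np.array(pts,float).reshape(-1,1,2),m["mtx"],m["D"]).reshape(-1,2)
    d=(Rcw@np.c_[u,np.ones(len(u))].T).T
    s=(np.broadcast_to(z,len(u))-c[2])/d[:,2]
    return c+d*s[:,None]
def w2px(cam,P,st=None):
    m=optics.camera_model(cam)
    P=np.atleast_2d(np.array(P,float))
    if cam=="wrist":
        M=m["mount"]; st=st or arm.get_state()
        Rt=Ro.from_euler("xyz",st["ee_rot"]).as_matrix()
        Rcw=Rt@M[:3,:3]; c=Rt@M[:3,3]+st["eef_pos"]; R=Rcw.T; t=-R@c
    else: R,t=m["R"],m["t"]
    return cv2.projectPoints(P,cv2.Rodrigues(R)[0],t,m["mtx"],m["D"])[0].reshape(-1,2)
def rel(pos,yaw=None,st=None):
    "shift+turn (deg rotvec) in current tool axes to reach world pos, tool down with yaw"
    st=st or arm.get_state(); Rt=Ro.from_euler("xyz",st["ee_rot"])
    y=st["ee_rot"][2] if yaw is None else yaw
    T=Ro.from_euler("xyz",[np.pi,0,y])
    return np.round(Rt.inv().apply(np.array(pos)-st["eef_pos"]),4),np.round((Rt.inv()*T).as_rotvec(degrees=True),2)
E
python3 - <<'E'
from h import *
f=lambda L,s,o:np.array(L)/s+np.array(o)+[-.5+.5/s]*2
c=px2w("top",f([(83,52),(596,68),(66,498),(583,516)],6,(230,160)),.008)
print("cam",-optics.camera_model("top")["R"].T@optics.camera_model("top")["t"])
print(c,c.mean(0), np.linalg.norm(c[0]-c[1]),np.linalg.norm(c[0]-c[2]))
d=(c[0]+c[2]-c[1]-c[3]); print("y axis ang",np.degrees(np.arctan2(d[1],d[0])))
t=px2w("top",f([(195,280),(190,373),(470,290),(466,380),(329,330)],6,(230,160)),.026)
print(t,t[:4].mean(0))
p=px2w("top",f([(148,490),(576,436),(104,146),(536,88),(113,173),(541,120)],7,(110,155)),[.012,.012,.028,.028,.028,.028])
print(p); 
for a,b in((0,1),(2,3),(4,5)):
    d=p[a]-p[b]; print(np.linalg.norm(d),np.degrees(np.arctan2(d[1],d[0])))
print((p[0]+p[1]+p[2]+p[3])/4)
E
```

```text
cam [ 0.43904608 -0.20652585  1.44720636]
[[ 0.63425354 -0.07164319  0.008     ]
 [ 0.62356494 -0.33333707  0.008     ]
 [ 0.40739249 -0.0619138   0.008     ]
 [ 0.39561283 -0.32347627  0.008     ]] [ 0.51520595 -0.19759258  0.008     ] 0.26191207095849683 0.22706958221743437
y axis ang 87.54127007857585
[[ 0.51622724 -0.12905045  0.026     ]
 [ 0.46966013 -0.12621007  0.026     ]
 [ 0.50984646 -0.26680689  0.026     ]
 [ 0.46477065 -0.26426621  0.026     ]
 [ 0.49049743 -0.19595527  0.026     ]] [ 0.49012612 -0.19658341  0.026     ]
[[0.46479805 0.27559209 0.012     ]
 [0.48678867 0.08596943 0.012     ]
 [0.61446664 0.29121182 0.028     ]
 [0.63706433 0.10052189 0.028     ]
 [0.60257757 0.28702112 0.028     ]
 [0.62309127 0.09826098 0.028     ]]
0.19089353174491755 96.61506743990692
0.19202423087458498 96.75831227303007
0.1898715484503045 96.202334982991
[0.55077942 0.18832381 0.02      ]
```

```bash
python3 - <<'E'
from h import *
Y=np.radians(-2.5)
for p in [(.25,.626,.31),(.36,.45,.31),(.45,.26,.31),(.48,-.05,.25)]: print(p,rel(p,Y))
E
```

```text
(0.25, 0.626, 0.31) (array([ 0.0001,  0.0007, -0.0621]), array([ 7.000e-02,  1.000e-02, -1.927e+01]))
(0.36, 0.45, 0.31) (array([ 0.1675,  0.1233, -0.062 ]), array([ 7.000e-02,  1.000e-02, -1.927e+01]))
(0.45, 0.26, 0.31) (array([ 0.3215,  0.2664, -0.0618]), array([ 7.000e-02,  1.000e-02, -1.927e+01]))
(0.48, -0.05, 0.25) (array([ 0.4643,  0.5431, -0.0014]), array([ 7.000e-02,  1.000e-02, -1.927e+01]))
```

jog_arm(
  motion=[
    [[0,0,-0.045,0,0,0,0.02],[0.02,0.02,-0.062,0,0,0,0],[0.055,0.042,-0.062,0,0,-5,0],[0.095,0.07,-0.062,0,0,-10,0],[0.13,0.1,-0.062,0,0,-15,0],[0.1675,0.1233,-0.062,0,0,-19.2,0],[0.2,0.155,-0.062,0,0,-19.2,0],[0.235,0.187,-0.062,0,0,-19.2,0]],
  ],
  newtons=30,
)

```text
t: 0.95
eef_pos: [0.3994, 0.3641, 0.3099]
ee_rot: [3.14, 0.0, -0.044]
force: [1.1, 0.3, -0.1]
width: 0.0292
```

```bash
python3 - <<'E'
from h import *
Y=np.radians(-2.5); s=arm.get_state(); print(s["t"],s["q"],s["eef_pos"],s["ee_rot"],s["width"])
for p in [(.47,.2,.3),(.486,-.05,.25),(.486,-.3024,.15),(.486,-.3024,.08)]: print(p,rel(p,Y))
E
```

```text
0.95 [ 1.10203551e+00  1.01954103e-01 -1.85352504e-01  1.78394449e-04
 -1.28505042e+00  4.24337581e-01] [0.39944096 0.36409633 0.3098978 ] [ 3.14009993e+00  4.86659923e-04 -4.43731757e-02] 0.029188126561847175
(0.47, 0.2, 0.3) (array([0.0778, 0.1608, 0.0101]), array([ 0.09,  0.03, -0.04]))
(0.486, -0.05, 0.25) (array([0.1049, 0.4098, 0.0605]), array([ 0.09,  0.03, -0.04]))
(0.486, -0.3024, 0.15) (array([0.1161, 0.6618, 0.1608]), array([ 0.09,  0.03, -0.04]))
(0.486, -0.3024, 0.08) (array([0.1162, 0.6617, 0.2308]), array([ 0.09,  0.03, -0.04]))
```

jog_arm(
  motion=[
    [[0.02,0.045,0.002,0,0,0,0],[0.04,0.085,0.005,0,0,0,0],[0.06,0.125,0.008,0,0,0,0],[0.0778,0.16,0.01,0,0,0,0],[0.083,0.208,0.02,0,0,0,0],[0.088,0.255,0.03,0,0,0,0],[0.093,0.303,0.04,0,0,0,0],[0.098,0.35,0.05,0,0,0,0]],
  ],
)

```text
t: 1.75
eef_pos: [0.4814, 0.0081, 0.2601]
ee_rot: [3.14, 0.0, -0.044]
force: [0.5, -0.4, 0.4]
width: 0.0007
```

jog_arm(
  motion=[
    [[0.001,0.045,0.01,0,0,0,0],[0.003,0.09,0.02,0,0,0,0],[0.005,0.135,0.03,0,0,0,0],[0.007,0.18,0.04,0,0,0,0],[0.009,0.225,0.06,0,0,0,0],[0.011,0.265,0.07,0,0,0,0],[0.014,0.29,0.08,0,0,0,0],[0.014,0.29,0.09,0,0,0,0]],
  ],
)

```text
t: 2.55
eef_pos: [0.4821, -0.285, 0.1693]
ee_rot: [3.14, 0.001, -0.047]
force: [0.2, 1.2, -1.0]
width: 0.0002
```

```bash
python3 - <<'E'
from h import *
Y=np.radians(-2.5); s=arm.get_state(); print(s["t"],s["q"],s["eef_pos"],s["ee_rot"],s["width"])
print(rel((.486,-.3024,.035),Y))
im=optics.grab_frame("wrist"); cv2.imwrite("pics/w1.png",im[:,:,::-1])
E
```

```text
2.55 [-0.18336111  0.23721599 -0.35431247  0.00189767 -0.98036242  1.70580283] [ 0.48212532 -0.28504784  0.1692971 ] [ 3.14017918e+00  1.29743352e-03 -4.72981899e-02] 0.00016256149205755283
(array([0.0049, 0.017 , 0.1343]), array([ 0.08,  0.07, -0.21]))
```

View pics/w1.png

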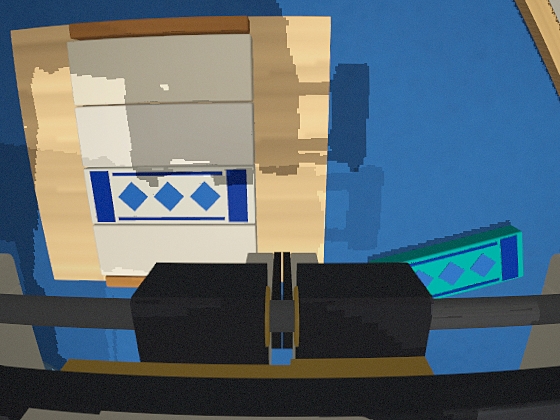

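```bash
python3 - <<'E'
from h import *
print(px2w("wrist",[(253,167),(255,223),(88,171),(90,224)],.026))
E
```

```text
[[ 0.50923102 -0.26240918  0.026     ]
 [ 0.4626174  -0.26075162  0.026     ]
 [ 0.51322201 -0.12837473  0.026     ]
 [ 0.46789324 -0.12046227  0.026     ]]
```

jog_arm(
  motion=[
    [[0.004,0.012,0.045,0,0,0,0],[0.004,0.02,0.085,0,0,0,0],[0.004,0.022,0.115,0,0,0,0],[0.004,0.022,0.132,0,0,0,0],[0.004,0.022,0.134,0,0,0,0]],
  ],
)

```text
t: 3.1
eef_pos: [0.4821, -0.3043, 0.0314]
ee_rot: [-3.141, 0.008, -0.047]
force: [0.4, 0.3, 0.2]
width: 0.0006
```

```bash
python3 - <<'E'
from h import *
Y=np.radians(-2.5); s=arm.get_state(); print(s["t"],s["q"],s["eef_pos"],s["ee_rot"],s["force"])
print(rel((.4861,-.3024,.035),Y))
for n in ("wrist","side"):
  im=optics.grab_frame(n); 
  if n=="side": im=cv2.resize(im[130:270,200:360],None,fx=4,fy=4,interpolation=cv2.INTER_CUBIC)
  cv2.imwrite(f"pics/{n}2.png",im[:,:,::-1])
E
```

```text
3.1 [-2.19741144e-01  4.23709040e-01 -4.64992083e-01  6.27171233e-04
 -6.90211561e-01  1.74308227e+00] [ 0.48206402 -0.30433917  0.03137611] [-3.14059072  0.00806407 -0.04696592] [0.35428212 0.33847373 0.20274375]
(array([ 0.0039, -0.0021, -0.0037]), array([-0.06,  0.46, -0.19]))
```

View pics/wrist2.png

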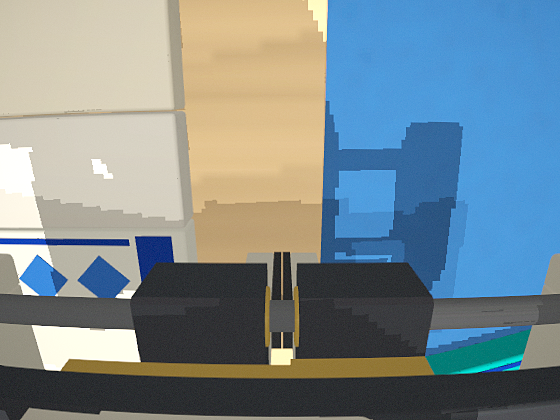

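View pics/side2.png

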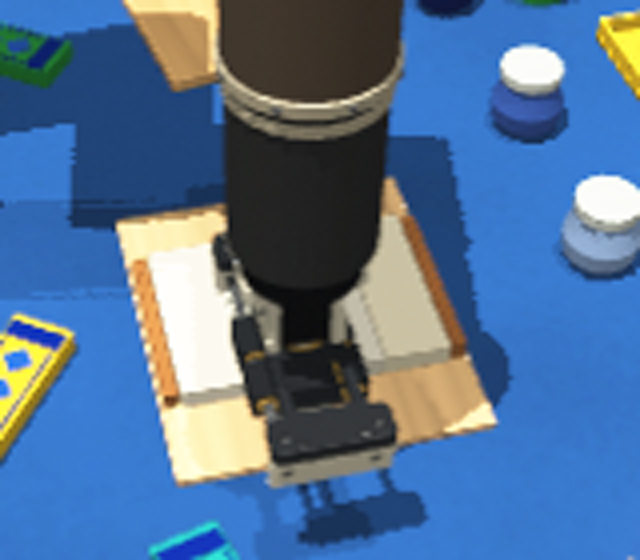

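jog_arm(
  motion=[
    [[0.002,-0.001,-0.0035,0,0.46,-0.2,0],[0.004,-0.002,-0.0035,0,0.46,-0.2,0],[0.004,-0.01,-0.0035,0,0.46,-0.2,0],[0.004,-0.018,-0.0035,0,0.46,-0.2,0],[0.004,-0.026,-0.0035,0,0.46,-0.2,0],[0.004,-0.034,-0.0035,0,0.46,-0.2,0],[0.004,-0.042,-0.0035,0,0.46,-0.2,0],[0.004,-0.05,-0.0035,0,0.46,-0.2,0]],
  ],
)

```text
t: 4.0
eef_pos: [0.4903, -0.2546, 0.0374]
ee_rot: [3.141, -0.004, -0.043]
force: [-0.4, -2.1, 0.4]
width: 0.0008
```

```bash
python3 - <<'E'
from h import *
Y=np.radians(-2.5); s=arm.get_state(); print(s["t"],s["eef_pos"],s["ee_rot"],s["force"])
print(rel(np.array([.4907,-.1965,.035])-np.array([.0436,.999,0])*.006,Y))
for n in ("wrist","side"):
  im=optics.grab_frame(n); 
  if n=="side": im=cv2.resize(im[130:270,200:360],None,fx=4,fy=4,interpolation=cv2.INTER_CUBIC)
  cv2.imwrite(f"pics/{n}3.png",im[:,:,::-1])
E
```

```text
4.0 [ 0.49026859 -0.254551    0.03738703] [ 3.14127422 -0.00400124 -0.0425371 ] [-0.36668303 -2.06756121  0.38443509]
(array([-0.0021, -0.052 ,  0.0024]), array([ 0.02, -0.23,  0.06]))
```

View pics/wrist3.png

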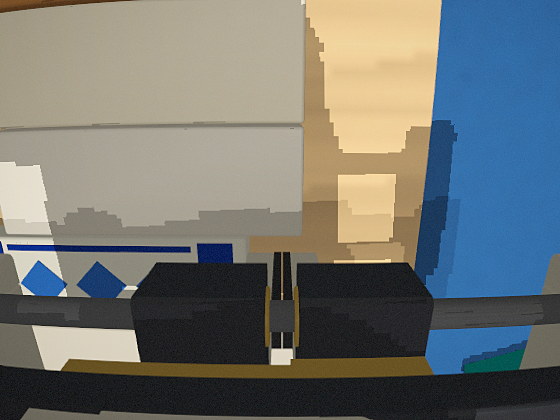

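View pics/side3.png

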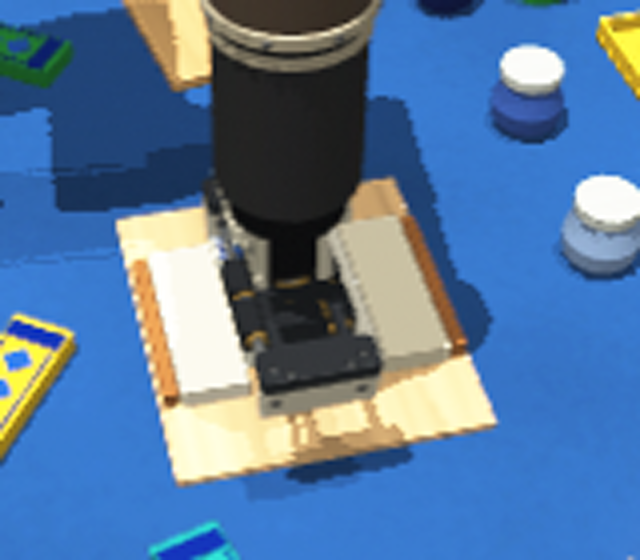

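jog_arm(
  motion=[
    [[-0.001,-0.008,0.001,0,0,0,0],[-0.002,-0.016,0.002,0,0,0,0],[-0.002,-0.023,0.002,0,0,0,0],[-0.002,-0.03,0.002,0,0,0,0],[-0.002,-0.037,0.002,0,0,0,0],[-0.002,-0.044,0.002,0,0,0,0],[-0.002,-0.05,0.002,0,0,0,0],[-0.002,-0.053,0.002,0,0,0,0]],
  ],
)

```text
t: 4.9
eef_pos: [0.4902, -0.2004, 0.0352]
ee_rot: [-3.141, -0.003, -0.042]
force: [0.5, -1.2, -1.5]
width: 0.0007
```

```bash
python3 - <<'E'
from h import *
s=arm.get_state(); print(s["t"],s["eef_pos"],s["ee_rot"],s["force"])
for n in ("wrist",):
  im=optics.grab_frame(n); 
  cv2.imwrite(f"pics/{n}4.png",im[:,:,::-1])
E
```

```text
4.9 [ 0.49021116 -0.20039955  0.03519173] [-3.14139361 -0.00332261 -0.04155719] [ 0.45150435 -1.23480439 -1.53097069]
```

View pics/wrist4.png

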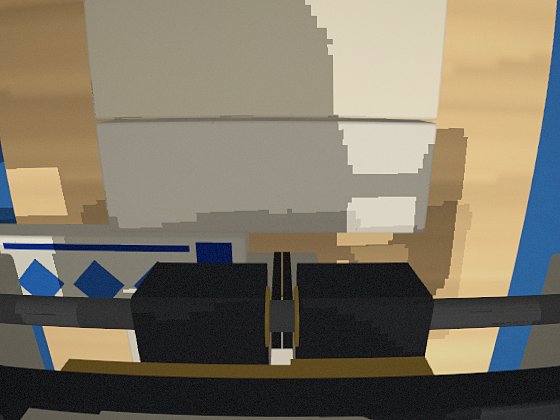

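jog_arm(
  motion=[
    [[0,0.004,0,0,0,0,0],[0,0.004,-0.045,0,0,0,0],[0,0.004,-0.09,0,0,-8,0.05],[0,0,-0.12,0,0,-16,0.0876],[0,-0.02,-0.13,0,0,-24,0.0876],[0,-0.04,-0.13,0,0,-32,0.0876],[0,-0.06,-0.13,0,0,-40,0.0876],[0,-0.08,-0.13,0,0,-48,0.0876]],
  ],
)

```text
t: 5.75
eef_pos: [0.4929, -0.1201, 0.1654]
ee_rot: [3.139, -0.003, 0.801]
force: [0.1, 0.2, 0.8]
width: 0.0428
```

jog_arm(
  motion=[
    [[0,0,0,0,0,-8,0.0876],[0,0,0,0,0,-16,0.0876],[0,0,0,0,0,-24,0.0876],[0,0,0,0,0,-32,0.0876],[0,0,0,0,0,-40,0.0876],[0,0,0,0,0,-42,0.0876],[0,0,0,0,0,-42,0.0876]],
  ],
)

```text
t: 6.45
eef_pos: [0.4927, -0.1204, 0.1654]
ee_rot: [3.138, -0.001, 1.534]
force: [1.1, 0.4, 0.9]
width: 0.0873
```

```bash
python3 - <<'E'
from h import *
s=arm.get_state(); print(s["t"],s["eef_pos"],s["ee_rot"],s["force"],s["q"])
for n in ("wrist","top"):
  im=optics.grab_frame(n); 
  if n=="top": im=cv2.resize(im[160:260,210:350],None,fx=5,fy=5,interpolation=cv2.INTER_CUBIC)
  cv2.imwrite(f"pics/{n}5.png",im[:,:,::-1])
E
```

```text
6.45 [ 0.49270241 -0.12035838  0.16540489] [ 3.13828439e+00 -5.99228445e-04  1.53419480e+00] [1.07431612 0.36066445 0.87259981] [ 1.48234481e-01  1.54765024e-01 -4.71614061e-01  2.34982696e-05
 -9.41055201e-01  2.95674184e+00]
```

View pics/wrist5.png

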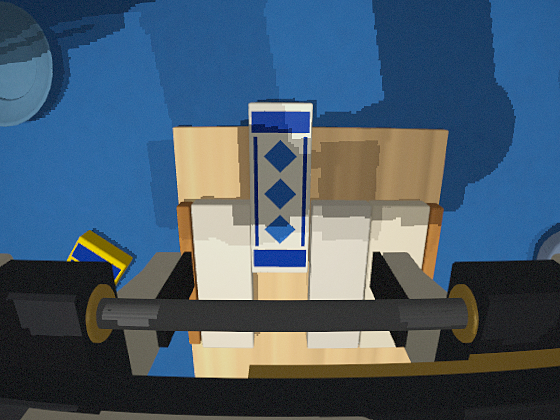

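View pics/top5.png

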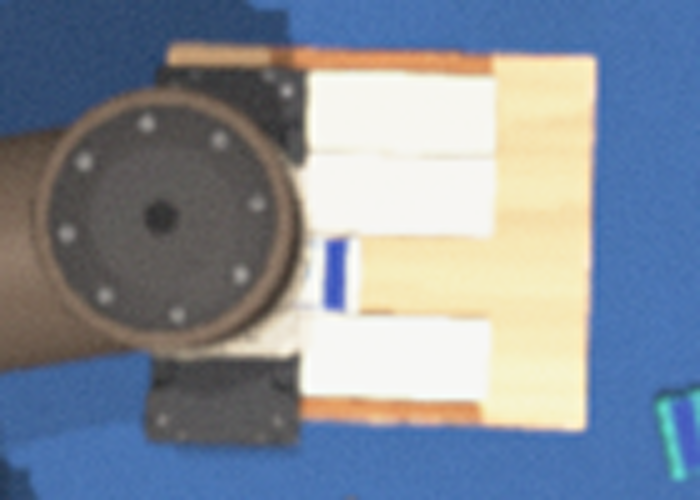

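```bash
python3 - <<'E'
from h import *
w=px2w("wrist",[(248,103),(311,103),(251,271.5),(309,271.5)],.026); print(w, w.mean(0))
d=w[0]+w[1]-w[2]-w[3]; print(np.degrees(np.arctan2(d[1],d[0])),np.linalg.norm(d)/2)
print(px2w("top",[(210+358/5,160+240/5),(210+356/5,160+312/5)],.026))
E
```

```text
[[ 0.47166029 -0.04352254  0.026     ]
 [ 0.51833635 -0.04531784  0.026     ]
 [ 0.46520106 -0.18183345  0.026     ]
 [ 0.51464535 -0.18377226  0.026     ]] [ 0.49246076 -0.11361152  0.026     ]
87.8996488831742 0.13847569665845577
[[ 0.51037948 -0.18767835  0.026     ]
 [ 0.46711984 -0.18607698  0.026     ]]
```

```bash
python3 - <<'E'
from h import *
print(rel((.4935,-.1,.034),1.532))
E
```

```text
(array([ 0.0202, -0.0005,  0.1314]), array([ 0.2 , -0.03,  0.03]))
```

jog_arm(
  motion=[
    [[0.02,0,0.03,0.2,0,0,0.0876],[0.02,0,0.065,0.2,0,0,0.0876],[0.02,0,0.09,0.2,0,0,0.0876],[0.02,0,0.11,0.2,0,0,0.0876],[0.02,0,0.12,0.2,0,0,0.0876],[0.02,0,0.12,0.2,0,0,0.0876]],
  ],
)

```text
t: 7.15
eef_pos: [0.4931, -0.1004, 0.0443]
ee_rot: [-3.139, -0.0, 1.532]
force: [1.2, -0.5, 0.4]
width: 0.0875
```

```bash
python3 - <<'E'
from h import *
s=arm.get_state(); print(s["t"],s["eef_pos"],s["ee_rot"],s["force"]);print(rel((.4935,-.1,.033),1.532))
for n in ("wrist",):
  im=optics.grab_frame(n); 
  cv2.imwrite(f"pics/{n}6.png",im[:,:,::-1])
E
```

```text
7.15 [ 0.4931437  -0.10044227  0.04430779] [-3.13886999e+00 -4.72349201e-05  1.53165784e+00] [ 1.21904738 -0.47905629  0.3704743 ]
(array([0.0005, 0.0004, 0.0113]), array([-0.16, -0.  , -0.02]))
```

View pics/wrist6.png

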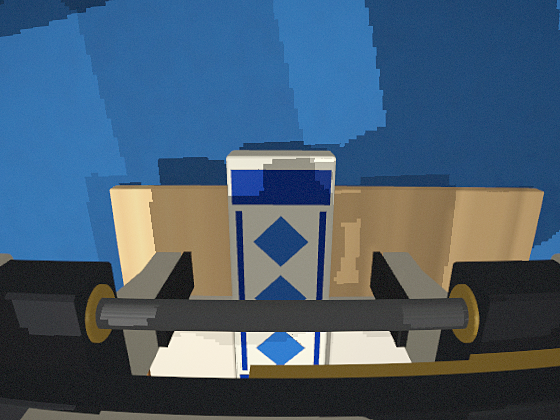

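jog_arm(
  motion=[
    [[0,0,0.006,-0.1,0,0,0.0876],[0,0,0.011,-0.1,0,0,0.0876],[0,0,0.011,-0.1,0,0,0.0876],[0,0,0.011,-0.1,0,0,0.044],[0,0,0.011,-0.1,0,0,0.03],[0,0,0.011,-0.1,0,0,0.03],[0,0,0.011,-0.1,0,0,0.03],[0,0,0.011,-0.1,0,0,0.03]],
  ],
  newtons=45,
)

```text
t: 8.0
eef_pos: [0.4939, -0.1004, 0.0344]
ee_rot: [3.141, -0.0, 1.532]
force: [0.3, -0.3, -0.3]
width: 0.053
```

jog_arm(
  motion=[
    [[0,0,0,0,0,0,0.03],[0,0,0,0,0,0,0.03],[0,0,-0.005,0,0,0,0.03],[0,0,-0.02,0,0,0,0.03],[0,0,-0.04,0,0,0,0.03],[0,0,-0.07,0,0,0,0.03],[0,0,-0.08,0,0,0,0.03],[0,0,-0.08,0,0,0,0.03]],
  ],
)

```text
t: 8.8
eef_pos: [0.4948, -0.1002, 0.1159]
ee_rot: [3.137, -0.001, 1.532]
force: [-0.6, 0.4, -2.3]
width: 0.0473
```

```bash
python3 - <<'E'
from h import *
s=arm.get_state(); print(s["t"],s["eef_pos"],s["ee_rot"],s["force"],s["width"])
for n in ("wrist","side"):
  im=optics.grab_frame(n); 
  cv2.imwrite(f"pics/{n}7.png",im[:,:,::-1])
E
```

```text
8.8 [ 0.49483571 -0.10019546  0.11588975] [ 3.13723093e+00 -1.06064276e-03  1.53206711e+00] [-0.58234972  0.39258791 -2.32078118] 0.04734369574192071
```

View pics/wrist7.png

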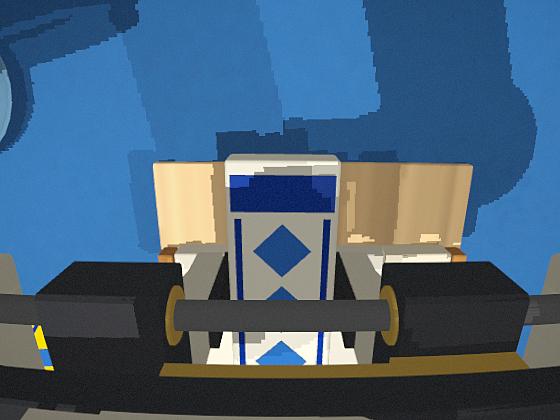

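View pics/side7.png

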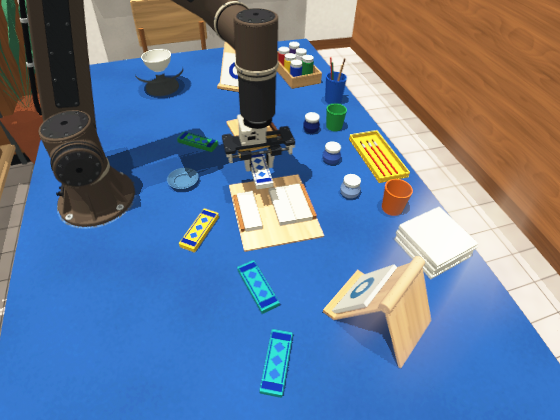

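```bash
python3 - <<'E'
from h import *
for p in [(.5343,.2005,.12),(.5343,.2005,.06)]: print(rel(p,1.684))
E
```

```text
(array([ 0.3022,  0.0292, -0.0061]), array([ 0.02, -0.03, -8.73]))
(array([0.3022, 0.0292, 0.0539]), array([ 0.02, -0.03, -8.73]))
```

jog_arm(
  motion=[
    [[0.03,0.003,-0.006,0,0,0,0.03],[0.07,0.007,-0.006,0,0,-1,0.03],[0.115,0.011,-0.006,0,0,-3,0.03],[0.16,0.016,-0.006,0,0,-5,0.03],[0.205,0.02,-0.006,0,0,-7,0.03],[0.25,0.025,-0.006,0,0,-8.7,0.03],[0.285,0.028,-0.006,0,0,-8.7,0.03],[0.302,0.029,-0.006,0,0,-8.7,0.03]],
  ],
)

```text
t: 9.7
eef_pos: [0.5337, 0.2028, 0.1179]
ee_rot: [-3.14, 0.001, 1.685]
force: [0.3, 0.4, -2.7]
width: 0.0476
```

jog_arm(
  motion=[
    [[0,0,0,0,0,0,0.03],[0,0,0,0,0,0,0.03]],
  ],
)

```text
t: 9.9
eef_pos: [0.5327, 0.2022, 0.1162]
ee_rot: [-3.137, 0.002, 1.686]
force: [0.3, -1.0, -2.2]
width: 0.0471
```

```bash
python3 - <<'E'
from h import *
s=arm.get_state(); print(s["t"],s["eef_pos"],s["ee_rot"],s["force"],s["width"])
print(rel((.5343,.2005,.043),1.684))
for n in ("wrist","side"):
  im=optics.grab_frame(n); 
  if n=="side": im=cv2.resize(im[60:200,180:340],None,fx=4,fy=4,interpolation=cv2.INTER_CUBIC)
  cv2.imwrite(f"pics/{n}8.png",im[:,:,::-1])
E
```

```text
9.9 [0.53273151 0.20218566 0.11624477] [-3.13713705e+00  2.02074967e-03  1.68571998e+00] [ 0.27204226 -1.04989898 -2.15665807] 0.04707869641518002
(array([-0.0017,  0.0017,  0.0732]), array([-0.26,  0.12,  0.1 ]))
```

View pics/wrist8.png

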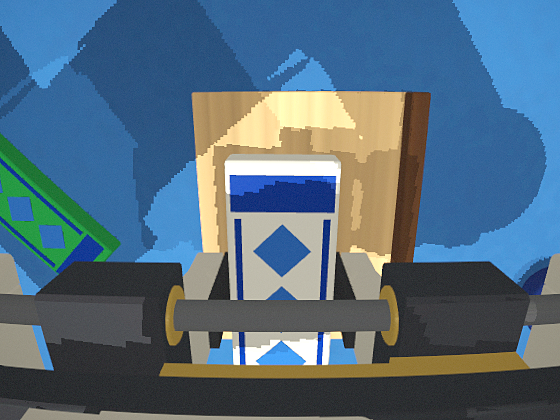

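View pics/side8.png

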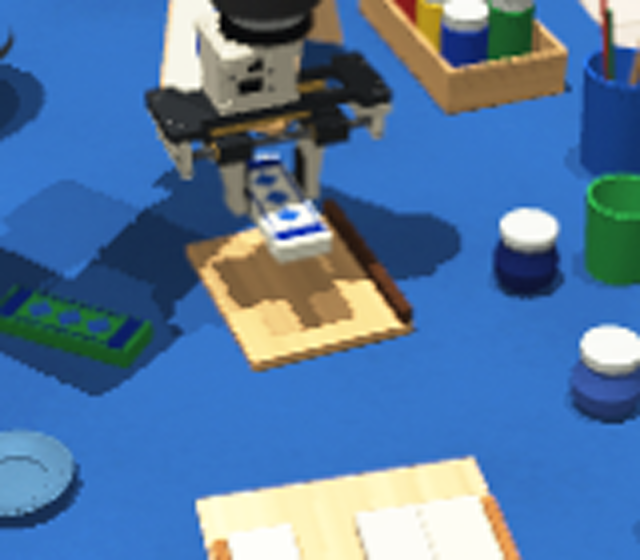

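```bash
python3 - <<'E'
from h import *
print(px2w("wrist",[(192,93),(430,93),(405,93),(405,160),(392,250)],[.012,.028,.028,.028,.028]))
E
```

```text
[[0.46600984 0.277318   0.012     ]
 [0.61369281 0.29491192 0.028     ]
 [0.59820652 0.29275192 0.028     ]
 [0.60651329 0.25223325 0.028     ]
 [0.61099084 0.18994045 0.028     ]]
```

jog_arm(
  motion=[
    [[-0.0017,0.0015,0.02,-0.2,0,0,0.03],[-0.0017,0.0015,0.04,-0.2,0,0,0.03],[-0.0017,0.0015,0.055,-0.2,0,0,0.03],[-0.0017,0.0015,0.065,-0.2,0,0,0.03],[-0.0017,0.0015,0.07,-0.2,0,0,0.03],[-0.0017,0.0015,0.07,-0.2,0,0,0.03],[-0.0017,0.0015,0.07,-0.2,0,0,0.03]],
  ],
)

```text
t: 10.7
eef_pos: [0.535, 0.1998, 0.0477]
ee_rot: [3.141, 0.001, 1.684]
force: [0.3, -0.4, -2.2]
width: 0.0474
```

jog_arm(
  motion=[
    [[0,0,0.003,0,0,0,0.03],[0,0,0.005,0,0,0,0.03],[0,0,0.007,0,0,0,0.03],[0,0,0.008,0,0,0,0.03],[0,0,0.009,0,0,0,0.03],[0,0,0.009,0,0,0,0.03]],
  ],
)

```text
t: 11.3
eef_pos: [0.5349, 0.1998, 0.0386]
ee_rot: [3.141, 0.001, 1.684]
force: [-0.2, 0.1, -2.6]
width: 0.0475
```

jog_arm(
  motion=[
    [[0,0,0.001,0,0,0,0.03],[0,0,0.002,0,0,0,0.03],[0,0,0.002,0,0,0,0.03]],
  ],
)

```text
t: 11.6
eef_pos: [0.535, 0.1999, 0.0384]
ee_rot: [3.14, 0.001, 1.685]
force: [-7.1, -0.5, 16.6]
width: 0.0476
```

jog_arm(
  motion=[
    [[0,0,-0.001,0,0,0,0.03],[0,0,-0.001,0,0,0,0.075],[0,0,-0.001,0,0,0,0.075],[0,0,-0.001,0,0,0,0.075],[0,0,-0.001,0,0,0,0.075],[0,0,-0.001,0,0,0,0.075],[0,0,-0.025,0,0,0,0.075],[0,0,-0.06,0,0,0,0.075]],
  ],
)

```text
t: 12.4
eef_pos: [0.5336, 0.199, 0.097]
ee_rot: [-3.139, 0.004, 1.685]
force: [0.4, -0.5, 0.1]
width: 0.0751
```

jog_arm(
  motion=[
    [[0,0.01,-0.02,0,0,-8,0.06],[0,0.03,-0.03,0,0,-16,0.06],[0,0.05,-0.03,0,0,-24,0.06],[0,0.07,-0.03,0,0,-32,0.06],[-0.01,0.08,-0.03,0,0,-40,0.06],[-0.014,0.08,-0.03,0,0,-48,0.06],[-0.014,0.08,-0.03,0,0,-56,0.06],[-0.014,0.08,-0.03,0,0,-64,0.06]],
  ],
)

```text
t: 13.2
eef_pos: [0.5846, 0.2128, 0.1016]
ee_rot: [3.12, 0.232, 2.533]
force: [-0.1, -0.6, 0.7]
width: 0.06
```

```bash
python3 - <<'E'
from h import *
s=arm.get_state(); print(s["t"],s["eef_pos"],s["ee_rot"],s["force"],s["width"],s["q"])
for n in ("wrist","top"):
  im=optics.grab_frame(n); 
  if n=="top": im=cv2.resize(im[150:250,90:230],None,fx=5,fy=5,interpolation=cv2.INTER_CUBIC)
  cv2.imwrite(f"pics/{n}9.png",im[:,:,::-1])
E
```

```text
13.2 [0.58464325 0.21282252 0.1016399 ] [3.11980252 0.23166242 2.53285791] [-0.12859307 -0.58235002  0.6560859 ] 0.06001787807743563 [ 0.77503008  0.33774673 -0.56013771  0.37887174 -0.64202637  3.0298907 ]
```

View pics/wrist9.png

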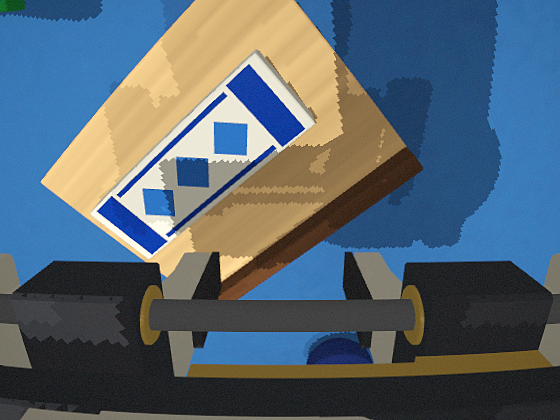

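View pics/top9.png

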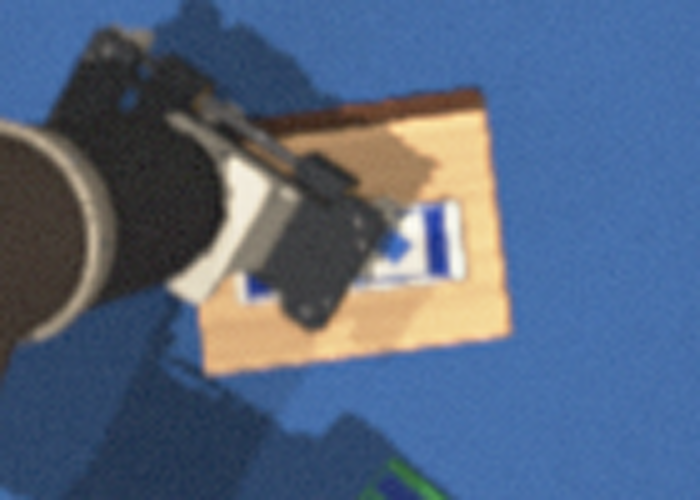

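```bash
python3 - <<'E'
from h import *
for p in [((.555,.2,.14),2.2),((.5,.19,.15),1.5)]: print(rel(*p))
E
```

```text
(array([ 0.0073, -0.0243, -0.0425]), array([ 3.24, 12.9 , 19.01]))
(array([ 0.0434, -0.0637, -0.062 ]), array([ 7.77, 11.46, 58.93]))
```

jog_arm(
  motion=[
    [[0.002,-0.006,-0.01,1,4,6,0.06],[0.004,-0.013,-0.02,2,8,11,0.06],[0.007,-0.024,-0.04,3.2,12.9,18,0.06],[0.012,-0.035,-0.05,4,12.6,26,0.06],[0.02,-0.045,-0.055,5,12.3,34,0.06],[0.028,-0.052,-0.06,6,12,42,0.06],[0.037,-0.06,-0.06,7,11.6,50,0.06],[0.043,-0.0637,-0.062,7.77,11.46,58,0.06]],
  ],
)

```text
t: 14.1
eef_pos: [0.4997, 0.1903, 0.1505]
ee_rot: [-3.139, -0.0, 1.508]
force: [-0.2, -0.2, 0.3]
width: 0.0603
```

```bash
python3 - <<'E'
from h import *
s=arm.get_state(); print(s["t"],s["eef_pos"],s["ee_rot"],s["q"])
for p in [((.4852,.181,.12),.113)]: print(rel(*p))
E
```

```text
14.1 [0.49965705 0.19030672 0.15051648] [-3.13886868e+00 -1.83181534e-04  1.50794431e+00] [ 0.72933651  0.21814354 -0.4281387  -0.00258671 -0.9262983   2.3509603 ]
(array([-0.0102, -0.0138,  0.0306]), array([-0.14,  0.1 , 79.92]))
```

jog_arm(
  motion=[
    [[-0.001,-0.002,0,0,0,8,0.06],[-0.002,-0.004,0,0,0,16,0.06],[-0.003,-0.006,0,0,0,24,0.06],[-0.005,-0.008,0,0,0,32,0.06],[-0.006,-0.01,0,0,0,40,0.06],[-0.008,-0.012,0,0,0,48,0.06],[-0.01,-0.0138,0,0,0,56,0.06],[-0.01,-0.0138,0,0,0,64,0.06]],
  ],
)

```text
t: 14.9
eef_pos: [0.4852, 0.1818, 0.1511]
ee_rot: [-3.138, 0.003, 0.383]
force: [-0.1, 0.6, 0.2]
width: 0.0602
```

jog_arm(
  motion=[
    [[0,0,0,0,0,8,0.06],[0,0,0,0,0,15.9,0.06],[0,0,0,0,0,15.9,0.06]],
  ],
)

```text
t: 15.2
eef_pos: [0.4854, 0.1825, 0.1516]
ee_rot: [-3.137, 0.004, 0.102]
force: [0.5, 0.7, 0.3]
width: 0.0601
```

```bash
python3 - <<'E'
from h import *
s=arm.get_state(); print(s["t"],s["eef_pos"],s["ee_rot"],s["q"])
for p in [((.4852,.181,.038),.113)]: print(rel(*p))
for n in ("wrist","top"):
  im=optics.grab_frame(n); 
  if n=="top": im=cv2.resize(im[150:250,90:230],None,fx=5,fy=5,interpolation=cv2.INTER_CUBIC)
  cv2.imwrite(f"pics/{n}10.png",im[:,:,::-1])
E
```

```text
15.2 [0.48541875 0.18253201 0.15161791] [-3.13730346  0.00418398  0.10168946] [ 0.73411859  0.19194529 -0.45804794 -0.00744766 -0.92165583  0.94286288]
(array([1.000e-04, 2.000e-03, 1.136e-01]), array([-0.25,  0.24, -0.65]))
```

View pics/wrist10.png

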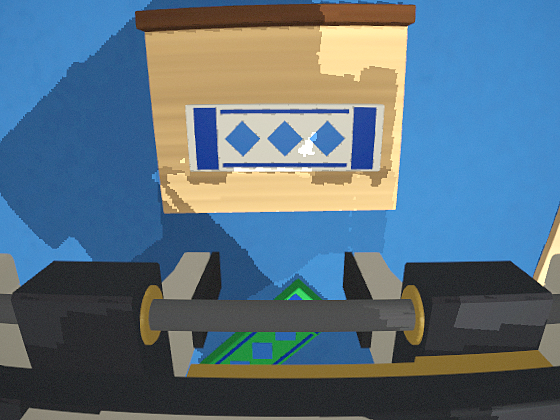

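View pics/top10.png

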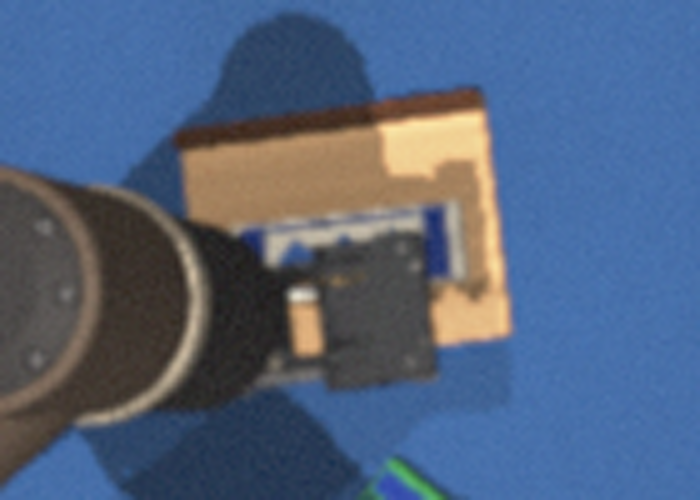

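```bash
python3 - <<'E'
from h import *
w=px2w("wrist",[(187,105),(383,106),(190,171),(380,171),(163,212),(396,209),(145,30),(407,25)],[.03]*4+[.012]*2+[.028]*2)
C=np.array([.5508,.1883]); a=np.radians(6.5); X=np.array([np.cos(a),np.sin(a)]);Yv=np.array([-X[1],X[0]])
for p in w: print(p[:2].round(4),((p[:2]-C)@X).round(4),((p[:2]-C)@Yv).round(4))
E
```

```text
[0.553  0.2564] 0.0099 0.0674
[0.5672 0.1204] 0.0086 -0.0694
[0.5061 0.2523] -0.0372 0.0687
[0.5214 0.1141] -0.0377 -0.0704
[0.4653 0.2778] -0.0748 0.0986
[0.4887 0.0897] -0.0728 -0.091
[0.6004 0.2883] 0.0606 0.0937
[0.6224 0.1127] 0.0625 -0.0832
```

jog_arm(
  motion=[
    [[0,0.002,0.03,-0.2,0.2,-0.6,0.06],[0,0.002,0.06,-0.2,0.2,-0.6,0.06],[0,0.002,0.085,-0.2,0.2,-0.6,0.06],[0,0.002,0.102,-0.2,0.2,-0.6,0.06],[0,0.002,0.109,-0.2,0.2,-0.6,0.06],[0,0.002,0.111,-0.2,0.2,-0.6,0.06],[0,0.002,0.112,-0.2,0.2,-0.6,0.06]],
  ],
)

```text
t: 16.0
eef_pos: [0.4855, 0.181, 0.0399]
ee_rot: [-3.141, -0.0, 0.12]
force: [0.0, 0.1, -0.7]
width: 0.0599
```

```bash
python3 - <<'E'
from h import *
s=arm.get_state(); print(s["t"],s["eef_pos"],s["ee_rot"],s["force"])
a=np.radians(6.5)
for d in (.066,.07): print(rel((.4852+d*np.cos(a),.181+d*np.sin(a),.038),.113))
E
```

```text
16.0 [0.48552758 0.18101687 0.03991062] [-3.14094748e+00 -1.53732746e-04  1.20021030e-01] [ 0.01967115  0.13808897 -0.66967119]
(array([0.0657, 0.0004, 0.0019]), array([-0.04, -0.01,  0.4 ]))
(array([0.0697, 0.0004, 0.0019]), array([-0.04, -0.01,  0.4 ]))
```

jog_arm(
  motion=[
    [[0.006,0,0.001,0,0,0.3,0.06],[0.013,0,0.001,0,0,0.3,0.06],[0.02,0,0.001,0,0,0.3,0.06],[0.027,0,0.001,0,0,0.3,0.06],[0.034,0,0.001,0,0,0.3,0.06],[0.04,0,0.001,0,0,0.3,0.06],[0.046,0,0.001,0,0,0.3,0.06],[0.05,0,0.001,0,0,0.3,0.06]],
  ],
)

```text
t: 16.8
eef_pos: [0.5357, 0.187, 0.0388]
ee_rot: [-3.141, -0.0, 0.115]
force: [-1.8, -0.8, 1.8]
width: 0.0597
```

```bash
python3 - <<'E'
from h import *
s=arm.get_state(); print(s["t"],s["eef_pos"],s["ee_rot"],s["force"])
for n in ("wrist",):
  im=optics.grab_frame(n); 
  cv2.imwrite(f"pics/{n}11.png",im[:,:,::-1])
E
```

```text
16.8 [0.53572948 0.18704508 0.03880823] [-3.14102898e+00 -9.62481335e-05  1.14712221e-01] [-1.81716567 -0.84093316  1.82185123]
```

View pics/wrist11.png

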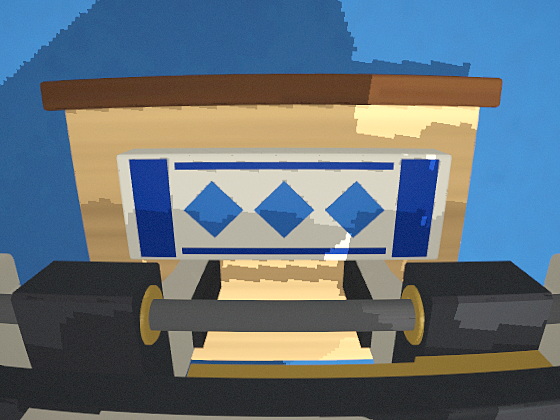

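```bash
python3 - <<'E'
from h import *
w=px2w("wrist",[(118,154),(450,154),(130,262),(437,258),(65,109),(480,106)],[.03]*4+[.028]*2)
C=np.array([.5508,.1883]); a=np.radians(6.5); X=np.array([np.cos(a),np.sin(a)]);Yv=np.array([-X[1],X[0]])
for p in w: print(p[:2].round(4),((p[:2]-C)@X).round(4),((p[:2]-C)@Yv).round(4))
E
```

```text
[0.5876 0.2609] 0.0448 0.0679
[0.6034 0.1248] 0.0451 -0.0691
[0.5387 0.2564] -0.0043 0.0691
[0.5567 0.1187] -0.002 -0.0698
[0.6038 0.2846] 0.0635 0.0897
[0.6242 0.1157] 0.0647 -0.0805
```

jog_arm(
  motion=[
    [[0.004,0,0,0,0,0,0.06],[0.007,0,0,0,0,0,0.06],[0.01,0,0,0,0,0,0.06],[0.012,0,0,0,0,0,0.06],[0.012,0,0,0,0,0,0.06]],
  ],
)

```text
t: 17.35
eef_pos: [0.5485, 0.1887, 0.0388]
ee_rot: [-3.141, -0.001, 0.115]
force: [0.4, -1.0, 0.1]
width: 0.0601
```

jog_arm(
  motion=[
    [[0.002,0,0,0,0,0,0.06],[0.003,0,0,0,0,0,0.06],[0.004,0,0,0,0,0,0.06],[0.004,0,0,0,0,0,0.06]],
  ],
)

```text
t: 17.75
eef_pos: [0.5527, 0.1892, 0.0389]
ee_rot: [-3.141, -0.001, 0.115]
force: [-0.8, -0.4, 0.7]
width: 0.0599
```

jog_arm(
  motion=[
    [[0.001,0,0,0,0,0,0.06],[0.002,0,0,0,0,0,0.06],[0.002,0,0,0,0,0,0.06]],
  ],
)

```text
t: 18.05
eef_pos: [0.5543, 0.1893, 0.0388]
ee_rot: [-3.141, -0.0, 0.115]
force: [-3.4, -0.0, 2.1]
width: 0.0601
```

```bash
python3 - <<'E'
from h import *
s=arm.get_state(); print(s["t"],s["eef_pos"],s["ee_rot"],s["force"])
for n in ("wrist",):
  im=optics.grab_frame(n); 
  cv2.imwrite(f"pics/{n}12.png",im[:,:,::-1])
E
```

```text
18.05 [0.55434982 0.18930698 0.03884722] [-3.14103467e+00 -4.59473948e-04  1.14953289e-01] [-3.35991405 -0.03976813  2.05871517]
```

View pics/wrist12.png

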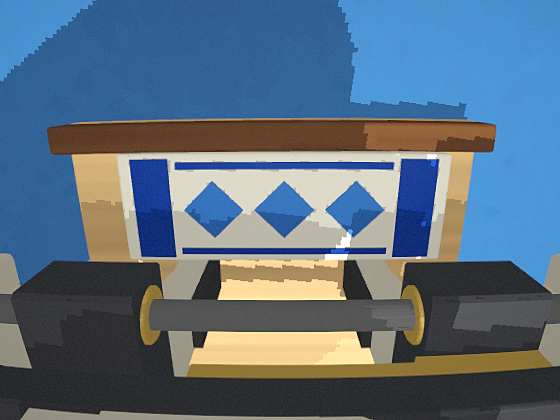

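Nearly or just in contact; press a little further until the force shows it.

jog_arm(
  motion=[
    [[0.001,0,0,0,0,0,0.06],[0.002,0,0,0,0,0,0.06],[0.002,0,0,0,0,0,0.06]],
  ],
)

```text
t: 18.4
eef_pos: [0.5546, 0.1891, 0.0388]
ee_rot: [3.141, 0.002, 0.115]
force: [-9.8, 0.2, 7.6]
width: 0.0601
```

jog_arm(
  motion=[
    [[0.001,0,0,0,0,0,0.06],[0.001,0,0,0,0,0,0.06],[0,0,0,0,0,0,0.06],[-0.005,0,0,0,0,0,0.06],[-0.015,0,0,0,0,0,0.06],[-0.015,0,-0.02,0,0,0,0.06],[-0.02,0,-0.06,0,0,0,0.06],[-0.03,0,-0.1,0,0,0,0.06]],
  ],
)

```text
t: 19.2
eef_pos: [0.5245, 0.1854, 0.1393]
ee_rot: [3.14, 0.003, 0.115]
force: [2.1, 0.5, -0.4]
width: 0.0603
```

jog_arm(
  motion=[
    [[-0.02,0,-0.03,0,0,0,0.06],[-0.05,0,-0.05,0,0,0,0.06],[-0.06,0,-0.06,0,0,0,0.06],[-0.06,0,-0.06,0,0,0,0.06]],
  ],
)

```text
t: 19.6
eef_pos: [0.4645, 0.1789, 0.2015]
ee_rot: [-3.14, -0.0, 0.116]
force: [0.2, -0.1, -1.0]
width: 0.0601
```

```bash
python3 - <<'E'
from h import *
s=arm.get_state(); print(s["t"],s["eef_pos"],s["ee_rot"],s["force"])
for n in ("wrist","side"):
  im=optics.grab_frame(n); 
  cv2.imwrite(f"pics/{n}13.png",im[:,:,::-1])
E
```

```text
19.6 [0.46449866 0.1789104  0.20146688] [-3.14029234e+00 -1.10390867e-04  1.16041303e-01] [ 0.20777753 -0.05145705 -1.04922818]
```

View pics/wrist13.png

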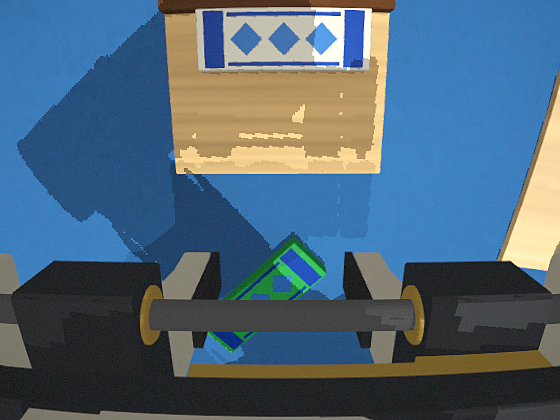

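View pics/side13.png

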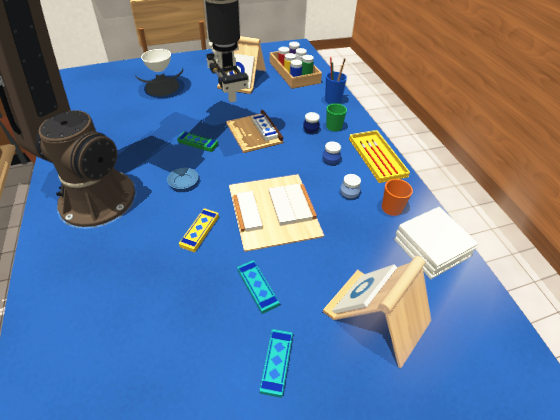

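```bash
python3 - <<'E'
from h import *
im=cv2.imread("pics/wrist13.png"); cv2.imwrite("pics/c13.png",cv2.resize(im[0:90,150:410],None,fx=3,fy=3,interpolation=cv2.INTER_CUBIC))
E
```

```text
(no output)
```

View pics/c13.png

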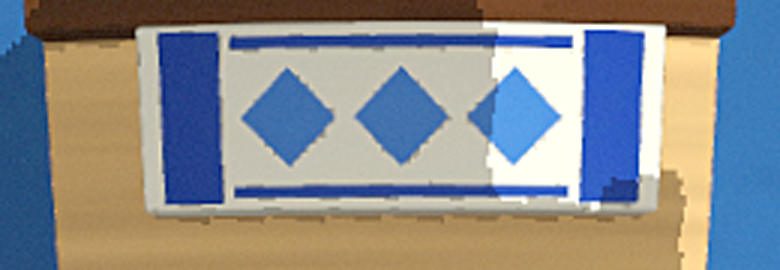

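```bash
python3 -c "
from station import arm
print(arm.job_done(), arm.get_state()['t'])"
```

```text
the job is handed in; nothing more can be done
the job is handed in; nothing more can be done
```

The blue-patterned tile is on the painting board, pattern up and against the fence, and the job is handed in. The clock stood at about 19.7 s when I handed in, and no verdict was reported.

**What I did:**
- **Push out:** I pushed the tile about 82 mm endways out of the row, lifted it, and set it down on the board. The board showed contact at about 17 N before I let go.
- **Slide to the fence:** I slid it up with both fingers against its long side until it stopped. It gave only 0.3 mm more at about 10 N, so I backed off.

**Last checks:** In the enlarged wrist picture the tile's long side touches the fence over its whole length, and it lies about 5 mm from mid-length. In the side picture the blank tiles are still in their row, all three jars are upright, and the gripper is clear. I judged the blanks by eye and did not measure their shift.

**What went wrong:** I turned the wrist the wrong way twice. The first time gave an equally good grasp. The second time, after releasing the tile, brought the last joint right up to its limit (3.0299 of 3.03 rad) and tilted the tool. I turned it back at once. The measured angle never read above the limit, and nothing was touched.

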